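# Lay out the pulley kit on the green mat

## Task

Lay the pulley kit out on the green mat, each part flat or upright inside its printed circle: the aluminium pulley in the large middle circle with the bearing centred on top of it, the steel nut in the circle between the pulley and the red bin, the brass bush in the circle between the pulley and the blue bin, and the grease tin in the circle behind the pulley, on the side away from the robot. Leave the tape roll and the tape measure where they are, and let go of everything at the end.

Things in the scene. Friction and masses are not known exactly. Their poses are not given: they have to be found in the camera images.
- mat: Fixed green mat, 250 (its x) by 270 (its y) by 3 mm thick, on the table left or right of the robot, with four white circle outlines. Origin: centre of its underside, under the largest circle (78 mm). x points away from the robot, turned at most 15 degrees. Circles of 60 mm at y = +85 and -85 mm, x = 0; the 68 mm circle, behind the middle one, at x = +80 mm, y = 0.
- red_bin: Small red open parts bin with some hardware in it, fixed, 100 mm (x) by 90 mm (y) by 50 mm high, beside one end of the mat, centred 180 mm from the mat's centre along the mat's +y or -y, either way round. Origin: centre of its underside; axes as the mat's.
- blue_bin: Small blue open parts bin, fixed, same size as the red one, 180 mm from the mat's centre at the mat's other end. Origin: centre of its underside; axes as the mat's.
- pulley: Loose aluminium V-belt pulley lying flat, the largest loose part: 60 mm across, 24 mm high, groove round its rim (rims 5 mm high at top and bottom), flat closed top with a small dark bore mark. Origin: centre of its underside, z up. Starts on a 5 mm plywood board at the other side of the table from the mat, one of six things in two rows, centres 75 mm or more apart.
- bearing: Loose ball bearing lying flat: steel disc 40 mm across, 14 mm high, orange seal ring and black centre on its top. Both faces flat. Origin: centre of its underside. Starts on the plywood board.
- tin: Loose small round grease tin, standing: white with a yellow band and a blue lid, 50 mm across, 42 mm high. Origin: centre of its underside. Starts on the plywood board.
- nut: Loose large dark steel hexagon nut lying flat: 36 mm across flats, 41.6 mm across corners, 19 mm high. Origin: centre of its underside; two of its flats face its own +x and -x, the others follow every 60 degrees. Starts on the plywood board.
- bush: Loose brass flanged bush standing on its flange: flange 40 mm across and 5 mm high, above it a sleeve 28 mm across up to 32 mm height. Origin: centre of the flange's underside. Starts on the plywood board.
- tape_roll: Loose roll of grey tape lying flat among the parts on the plywood board, 56 mm across, 24 mm high, open middle. Not part of the job. Origin: centre of its underside.
- tape_measure: Loose yellow tape measure with a black round mark, 55 mm (its x) by 60 mm (its y), 34 mm high, lying on the mat on the robot's side of the middle circle. Not part of the job. Origin: centre of its underside.
There are look-alikes about, which are no part of the job. Leave any purple or turquoise look-alike of the pulley alone.

How it is judged:
At the end, for the whole second after the job is handed in: Pulley, tin, nut and bush stand upright on the mat, each within 12 mm in the mat's x and y of the centre of its circle (pulley: middle; tin: behind; nut: on the red bin's side; bush: on the blue bin's side); the bearing lies flat on the pulley within 8 mm of its centre; all at rest and released (x of pulley in the frame of mat between -0.012 and 0.012 m and y of pulley in the frame of mat between -0.012 and 0.012 m and z of pulley in the frame of mat between -0.001 and 0.007 m and angle between each of pulley, tin, nut, bush, bearing's own z axis and vertical below 0.12 rad and x of tin in the frame of mat between 0.068 and 0.092 m and y of tin in the frame of mat between -0.012 and 0.012 m and z of tin in the frame of mat between -0.001 and 0.007 m and z of nut in the frame of mat between -0.001 and 0.007 m and z of bush in the frame of mat between -0.001 and 0.007 m and ((y of red_bin in the frame of mat above 0 m and x of nut in the frame of mat between -0.012 and 0.012 m and y of nut in the frame of mat between 0.073 and 0.097 m and x of bush in the frame of mat between -0.012 and 0.012 m and y of bush in the frame of mat between -0.097 and -0.073 m) or (y of red_bin in the frame of mat below 0 m and x of nut in the frame of mat between -0.012 and 0.012 m and y of nut in the frame of mat between -0.097 and -0.073 m and x of bush in the frame of mat between -0.012 and 0.012 m and y of bush in the frame of mat between 0.073 and 0.097 m)) and horizontal distance between bearing and pulley below 0.008 m and z of bearing in the frame of pulley between 0.02 and 0.028 m and linear speed of each of pulley, bearing, tin, nut, bush below 0.02 m/s); the robot touches nothing.
It fails at once if the tape roll is moved by more than 20 mm (distance of tape_roll from where it was at the start of the episode above 0.02 m).
It fails at once if the tape measure is moved by more than 20 mm (distance of tape_measure from where it was at the start of the episode above 0.02 m).
It also fails if it takes over 138 s, if anything falls off the work surface, if the arm or the gripper's body presses on something with over 40 N, if the wrist force passes 120 N, or if a joint passes its speed limit or range.

## Robot

A 6-joint arm with a two-finger parallel gripper is mounted at the origin on the work surface. World frame = base frame: x ahead of the robot, y to its left, z up, the work surface at z = 0. Lengths are in m, angles in rad, forces in N, time in s.
With the tool pointing down it reaches from about 0.35 to 0.8 m from the base axis. Payload 7.3 kg.
Tool frame: the origin (TCP) lies between the finger pads; the fingertips stand 25 mm ahead of it and the grasp point (between the pads) lies 6 mm ahead of it (r.tip_extent is the distance from the TCP to the fingertips, in m); z points along the fingers, y is the line along which they close (so a half turn about z gives the same grasp; the last joint's range is limited). The gripper opens to 85 mm and grips with 20 to 120 N. Pads are 22 mm wide; open, the fingers measure 114 mm over their backs; the gripper's body (76 mm by 85 mm) begins 54 mm behind the grasp point. The pads swing forward as they close: fully open they stand 13 mm farther back than shut.
Start: joints at [-1.375, 0.342, 1.524, -0, 1.275, -0.146], TCP at [0.176, -0.495, 0.256] pointing down, gripper open.
Joint ranges: [-2.53, 2.53], [-0.77, 2.02], [0.04, 2.7], [-1, 4.14], [0.28, 2.66], [-3.11, 3.11]. Speed limits (rad/s): [2.57, 2.57, 3.14, 3.14, 3.14, 3.14].

## Interface

Orientations are given as a unit quaternion [x, y, z, w].
In Python, from workcell import r, command_gripper, optics gives the robot as it stands. The module is installed in compiled form; this text tells all that it offers. Calls block until the motion is done:
- r.reach(position, orientation): joint-space move of the TCP to a pose.
- r.move_straight(position, orientation=None, speed=0.15, max_force=None): straight line of the TCP; orientation=None keeps the orientation; speed is the mean speed in m/s. With max_force (N) it stops when the force on the tool has changed by that much, and returns True; else False.
- r.movej(angles): joint-space move.
- command_gripper(opening, force=None): finger opening in m; force is the grip in N (None keeps the last); returns when the fingers have stopped.
- r.hold(seconds).
- r.solve_ik(position, orientation): joint angles nearest the present ones, or None.
- r.read_state(): the state.
- optics.get_image(name): name is "scene" or "top"; returns (picture, depth): 420x560x3 uint8, red, green, blue; 420x560 float32, m along the optical axis (not along the pixel's ray), 0 where there is no reading.
- optics.camera_model(name): a dict with "K" (3x3 intrinsics, pixels), "k1" (the pictures are not rectified: a ray, as slopes to the right and down, at radius r is drawn at 1 + k1 r^2 times it, then the intrinsics apply), "R" (3x3) and "t" (3): a world point X has camera coordinates R X + t. Camera axes: x right, y down, z forward; pixel columns grow to the right and rows downward; lengths in m; the calibration is good to about 2 mm. A picture is of the moment at which its call begins. camera_model takes no time and is no camera call.
A pose or a line that the arm cannot do raises r.PlanningError and nothing moves.
- r.finish_job(): hands the job in; it is judged then, once.
The state is a dict: "time_s": time; "joint_positions": joint angles; "dq": joint speeds; "tau": joint torques, N m; "eef_pos": TCP position; "eef_rot": TCP orientation; "contact_force": force on the tool from outside, world axes, zero at the start; "torque": the same for the moment, N m; "grip_width": finger opening in m; "grip_force": force on a finger pad.
Only numpy, scipy, OpenCV 4.12 (cv2) and the standard library are available. Lean on these libraries where they do the work, as an engineer would, in place of code of your own. Each camera call takes 0.05 s, during which the arm holds its last target. There are 200 camera calls.

## Working session

There is one attempt and no reset: what is moved stays moved. The work goes in short steps, each a Python script; the robot and the scene stay as the last script left them, time stands still between calls to the robot, and variables do not carry over. Pictures are saved under pics/ and viewed, at most 14 in all, crops included, and the job is handed in when it is done.

```bash
mkdir -p pics
cat > h.py <<'E'
import numpy as np, cv2
from workcell import r, command_gripper, optics
def snap(n):
    im,d=optics.get_image(n); return im,d
def save(im,f): cv2.imwrite('pics/'+f,cv2.cvtColor(im,cv2.COLOR_RGB2BGR))
def rays(m,px):
    px=np.asarray(px,float).reshape(-1,2); K=m['K']
    u=(px-[K[0][2],K[1][2]])/[K[0][0],K[1][1]]; v=u.copy()
    for _ in range(20): v=u/(1+m['k1']*(v**2).sum(1,keepdims=True))
    R=np.array(m['R']);t=np.array(m['t'])
    return -R.T@t, np.c_[v,np.ones(len(v))]@R
def onplane(m,px,z):
    c,d=rays(m,px); return c+d*((z-c[2])/d[:,2:])
def depthpts(m,d):
    h,w=d.shape; uu,vv=np.meshgrid(np.arange(w),np.arange(h))
    c,dd=rays(m,np.c_[uu.ravel(),vv.ravel()]); return (c+dd*d.reshape(-1,1)).reshape(h,w,3)
E
python3 - <<'E'
from h import *
for n in('scene','top'):
    im,d=snap(n); save(im,n+'0.png'); m=optics.camera_model(n); np.savez('pics/%s0.npz'%n,im=im,d=d)
    print(n,m)
    print((d>0).mean())
print(r.read_state())
E
```

```text
scene {'K': array([[432.66882327,   0.        , 283.42423969],
       [  0.        , 432.66882327, 207.10750416],
       [  0.        ,   0.        ,   1.        ]]), 'k1': -0.05562615897196596, 'R': array([[ 0.02495869,  0.99957944,  0.01476475],
       [ 0.70628587, -0.00717917, -0.70789033],
       [-0.70748663,  0.02809614, -0.70616803]]), 't': array([-0.00556769, -0.41311242,  1.59544463])}
0.9960374149659864
top {'K': array([[420.23727491,   0.        , 277.02112919],
       [  0.        , 420.23727491, 208.20318232],
       [  0.        ,   0.        ,   1.        ]]), 'k1': -0.0877007326478285, 'R': array([[-0.02040247, -0.99978107,  0.00464241],
       [-0.98046942,  0.01909947, -0.195742  ],
       [ 0.19561048, -0.00854536, -0.98064444]]), 't': array([-0.01838748,  0.59355596,  0.89408821])}
0.9958715986394557
{'time_s': 0.1, 'joint_positions': array([-1.37500005e+00,  3.42636411e-01,  1.52489789e+00,  8.70631013e-06,
        1.27541045e+00, -1.46017053e-01]), 'dq': array([ 1.34174324e-03, -9.68630978e-04, -1.77157222e-03,  8.22940624e-06,
       -7.16290080e-04, -4.99945832e-04]), 'tau': array([ 3.29923801e-03, -4.34445798e+01, -2.46491897e+01, -1.20145905e-04,
        4.71345978e-03, -9.32256768e-06]), 'eef_pos': array([ 0.17593066, -0.49430952,  0.25571231]), 'eef_rot': array([ 9.85430961e-01,  1.70074582e-01, -1.26624408e-05, -6.75945408e-04]), 'contact_force': array([-0.67967485,  0.00732399, -0.48070571]), 'torque': array([-0.00648402,  0.02694696,  0.01021903]), 'grip_force': 0.0, 'grip_width': 0.08524655802420761}
```

View pics/scene0.png

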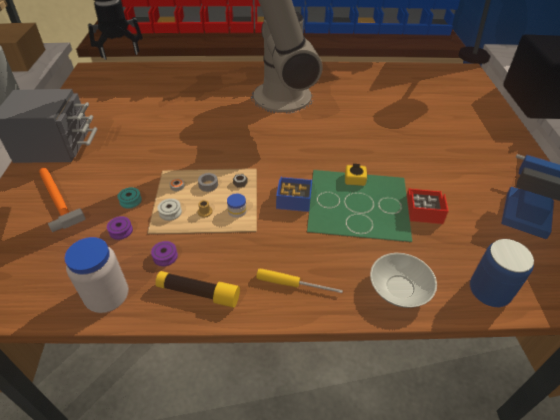

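View pics/top0.png

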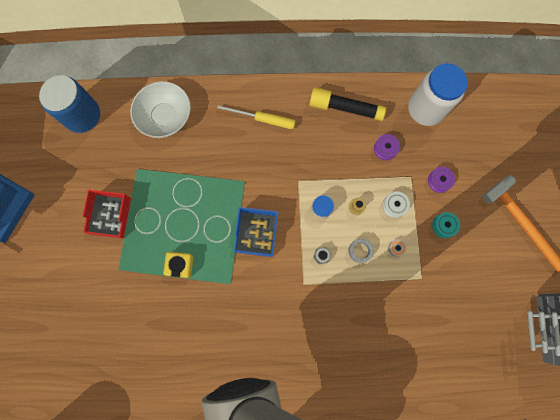

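The scene view faces the robot and the top view has x up and y to the left. The mat (182,225 in top) is on the robot's left, with the red bin at (107,214) at its +y end and the blue bin at (257,232) at its -y end.

Board candidates in top:
- **Tin:** (323,207), blue lid.
- **Bush:** (358,205), brass.
- **Pulley:** (397,205), silver and the largest.
- **Nut:** (322,256), dark.
- **Tape roll:** (360,251), grey with an open middle.
- **Bearing:** (397,248), orange ring.

The purple parts (387,147), (442,180) and the turquoise part (446,225) lie off the board and are look-alikes. I'll check with enlarged crops.

Run:
```python
from h import *
a=np.load('pics/top0.npz')['im'][165:295,290:430]; b=np.load('pics/scene0.npz')['im'][160:245,140:270]
a=cv2.resize(a,(430,400),interpolation=3); b=cv2.resize(b,(370,242),interpolation=3)
o=np.zeros((400,800,3),np.uint8); o[:,:430]=a; o[:242,430:]=b; save(o,'crop0.png')
```

```text
(no output)
```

View pics/crop0.png

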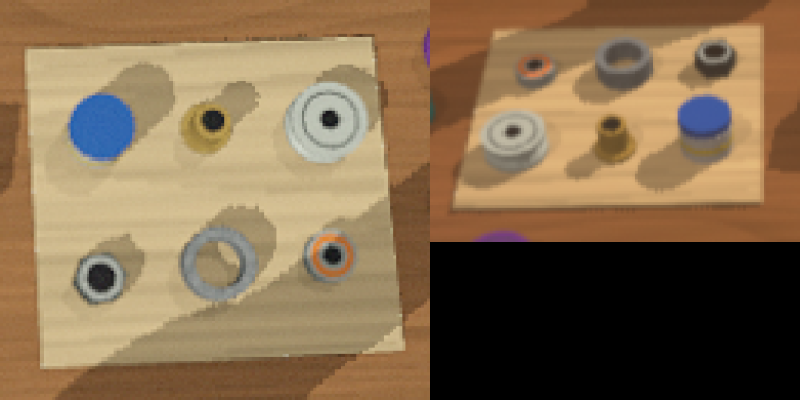

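Confirmed: the identities match the description. The pulley is the silver one at (397,205) with a groove, closed top and bore mark, and the tape roll is the grey open ring. Next I'll measure from both cameras.

```bash
cat > meas.py <<'E'
from h import *
def comps(mask,lo=20):
    n,l,s,c=cv2.connectedComponentsWithStats(mask.astype(np.uint8)); return [(i,l==i,s[i],c[i]) for i in range(1,n) if s[i][4]>=lo]
def objs(im,d,m,board):
    """things above the plywood/mat region: list of (centre xy, top z, npix, colour)"""
    P=depthpts(m,d); out=[]
    z=P[...,2]
    x0,x1,y0,y1,h=board
    reg=(P[...,0]>x0)&(P[...,0]<x1)&(P[...,1]>y0)&(P[...,1]<y1)&(d>0)&(z>h)&(z<0.15)
    for i,k,s,c in comps(reg):
        zt=np.percentile(z[k],85); top=k&(abs(z-zt)<.004)
        px=np.argwhere(top)[:,::-1].astype(np.float32)
        W=onplane(m,px,zt)[:,:2].astype(np.float32)
        (cx,cy),rad=cv2.minEnclosingCircle(W)
        out.append(dict(c=(round(cx,4),round(cy,4)),r=round(rad,4),mean=W.mean(0).round(4),zt=round(float(zt),4),n=int(k.sum()),rgb=im[top].mean(0).astype(int),px=c.round(0)))
    return out
def matcircles(im,m,z):
    hsv=cv2.cvtColor(im,cv2.COLOR_RGB2HSV)
    g=cv2.inRange(hsv,(60,80,40),(85,255,200)); g=max(comps(g>0),key=lambda t:t[2][4])[1].astype(np.uint8)
    hull=cv2.convexHull(np.argwhere(g)[:,::-1].astype(np.int32)); f=np.zeros_like(g); cv2.fillPoly(f,[hull],1)
    f=cv2.erode(f,np.ones((5,5)))
    w=(f>0)&(hsv[...,1]<140)&(hsv[...,2]>95)&(hsv[...,0]>30)
    res=[]
    for i,k,s,c in comps(w,25):
        W=onplane(m,np.argwhere(k)[:,::-1],z)[:,:2]
        A=np.c_[2*W,np.ones(len(W))]; q=np.linalg.lstsq(A,(W**2).sum(1),rcond=None)[0]
        R=np.sqrt(q[2]+q[0]**2+q[1]**2); res.append((q[:2].round(4),round(R,4),len(W),c.round(0)))
    return res
E
python3 - <<'E'
from meas import *
for n in('scene','top'):
    q=np.load('pics/%s0.npz'%n); im,d=q['im'],q['d']; m=optics.camera_model(n); P=depthpts(m,d)
    f=lambda u,v:np.median(P[v-3:v+4,u-3:u+4].reshape(-1,3),0).round(4)
    pts={'scene':dict(board=(215,205),mat=(325,180),table=(280,240)),'top':dict(board=(340,230),mat=(135,265),table=(270,300))}[n]
    print(n,{k:f(*v) for k,v in pts.items()})
    for o in objs(im,d,m,(.3,.8,-.5,-.02,.013)):print(o)
    for c in matcircles(im,m,.003):print('circ',c)
    print([ (o['c'],o['zt'],o['n'],o['rgb']) for o in objs(im,d,m,(.3,.8,.0,.6,.013))])
E
```

```text
scene {'board': array([ 0.5786, -0.1956,  0.0036]), 'mat': array([0.4768, 0.1148, 0.0015]), 'table': array([ 0.7012, -0.0207, -0.0017])}
{'c': (0.5033, -0.2208), 'r': 0.0302, 'mean': array([ 0.5016, -0.222 ], dtype=float32), 'zt': 0.0289, 'n': 225, 'rgb': array([121, 112, 102]), 'px': array([207., 181.])}
{'c': (0.4933, -0.1316), 'r': 0.0204, 'mean': array([ 0.4928, -0.1315], dtype=float32), 'zt': 0.0247, 'n': 129, 'rgb': array([105,  95,  82]), 'px': array([240., 180.])}
{'c': (0.5061, -0.3105), 'r': 0.0213, 'mean': array([ 0.5055, -0.3107], dtype=float32), 'zt': 0.0196, 'n': 121, 'rgb': array([141, 101,  74]), 'px': array([176., 183.])}
{'c': (0.5616, -0.0237), 'r': 0.0341, 'mean': array([ 0.5667, -0.0241], dtype=float32), 'zt': 0.0483, 'n': 71, 'rgb': array([ 67,  76, 122]), 'px': array([278., 195.])}
{'c': (0.558, -0.4315), 'r': 0.0323, 'mean': array([ 0.5583, -0.4322], dtype=float32), 'zt': 0.0247, 'n': 291, 'rgb': array([55, 93, 82]), 'px': array([128., 195.])}
{'c': (0.6049, -0.1358), 'r': 0.0266, 'mean': array([ 0.6045, -0.1349], dtype=float32), 'zt': 0.0463, 'n': 357, 'rgb':
[... 2854 characters left out ...]
[ 0.4876, -0.1312], dtype=float32), 'zt': 0.0252, 'n': 218, 'rgb': array([107, 108, 102]), 'px': array([322., 255.])}
circ (array([0.5671, 0.1967]), np.float64(0.1015), 9702, array([183., 224.]))
[((0.7976, 0.2548), 0.0388, 143, array([162, 163, 149])), ((0.6342, 0.5957), 0.0292, 236, array([ 36,  68, 102])), ((0.6099, 0.3745), 0.045, 990, array([168,  43,  37])), ((0.5633, 0.034), 0.0485, 290, array([ 43,  90, 156])), ((0.554, 0.0163), 0.0211, 139, array([168, 142,  76])), ((0.5717, 0.399), 0.0198, 46, array([151, 153, 144])), ((0.5156, 0.0099), 0.02, 51, array([166, 140,  76])), ((0.5204, 0.0427), 0.0202, 52, array([163, 137,  74])), ((0.4738, 0.1994), 0.0379, 668, array([120, 109,  53]))]
```

```bash
cat >> meas.py <<'E'
def matcircles(im,m,z):
    hsv=cv2.cvtColor(im,cv2.COLOR_RGB2HSV); R=im[...,0]
    g=cv2.inRange(hsv,(50,80,30),(90,255,200)); g=max(comps(g>0),key=lambda t:t[2][4])[1].astype(np.uint8)
    hull=cv2.convexHull(np.argwhere(g)[:,::-1].astype(np.int32)); f=np.zeros_like(g); cv2.fillPoly(f,[hull],1)
    f=cv2.erode(f,np.ones((9,9)))
    th=cv2.morphologyEx(R,cv2.MORPH_TOPHAT,np.ones((7,7))); sat=cv2.erode(hsv[...,1],np.ones((1,1)))
    w=(f>0)&(th>22); res=[]
    for i,k,s,c in comps(w,30):
        W=onplane(m,np.argwhere(k)[:,::-1],z)[:,:2]
        A=np.c_[2*W,np.ones(len(W))]; q=np.linalg.lstsq(A,(W**2).sum(1),rcond=None)[0]
        rad=np.sqrt(q[2]+q[0]**2+q[1]**2); rms=np.std(np.linalg.norm(W-q[:2],axis=1)); res.append((q[:2].round(4),round(rad,4),round(rms,4),len(W),c.round(0)))
    return res
E
python3 - <<'E'
from meas import *
print(r.tip_extent)
for n in('scene','top'):
    q=np.load('pics/%s0.npz'%n); im,d=q['im'],q['d']; m=optics.camera_model(n)
    print(n)
    for c in matcircles(im,m,.003):print(c)
    # nut flat direction: 6-fold harmonic of the top outline radius
    P=depthpts(m,d); c={'scene':(.4933,-.1316),'top':(.4876,-.1316)}[n]
    k=(np.hypot(P[...,0]-c[0],P[...,1]-c[1])<.03)&(abs(P[...,2]-.025)<.006)
    W=onplane(m,np.argwhere(k)[:,::-1],.025)[:,:2]; hull=cv2.convexHull(W.astype(np.float32))[:,0]
    W0=W.mean(0); print('nut',[(a,round(float(np.ptp((W-W0)@[np.cos(np.radians(a)),np.sin(np.radians(a))])*1e3),1)) for a in range(0,180,10)])
    b=np.exp(6j*np.arctan2(*(W-W0).T[::-1]))*np.linalg.norm(W-W0,axis=1)**6; s=b.sum()/abs(b).sum()
    print('corner dir mod60',np.degrees(np.angle(s))/6,abs(s),'flats at +30')
E
```

```text
0.025
scene
(array([0.5584, 0.1155]), np.float64(0.0311), np.float64(0.0018), 88, array([328., 201.]))
(array([0.6117, 0.1932]), np.float64(0.0476), np.float64(0.0219), 241, array([359., 214.]))
(array([0.5825, 0.2821]), np.float64(0.0297), np.float64(0.0019), 62, array([384., 206.]))
nut [(0, 38.7), (10, 38.4), (20, 37.8), (30, 39.7), (40, 40.5), (50, 40.1), (60, 38.6), (70, 36.9), (80, 37.2), (90, 37.0), (100, 37.8), (110, 38.3), (120, 37.6), (130, 36.8), (140, 37.9), (150, 39.6), (160, 40.5), (170, 40.1)]
corner dir mod60 -15.29620467468491 0.25300375590869595 flats at +30
top
(array([0.601 , 0.1936]), np.float64(0.053), np.float64(0.0221), 409, array([184., 212.]))
(array([0.5808, 0.2825]), np.float64(0.031), np.float64(0.0016), 168, array([148., 221.]))
(array([0.5578, 0.1145]), np.float64(0.031), np.float64(0.0016), 187, array([217., 228.]))
(array([0.4769, 0.2079]), np.float64(0.0272), np.float64(0.0046), 313, array([177., 261.]))
nut [(0, 36.8), (10, 36.0), (20, 37.4), (30, 38.5), (40, 38.9), (50, 38.5), (60, 37.2), (70, 35.7), (80, 36.8), (90, 37.4), (100, 38.7), (110, 38.8), (120, 37.7), (130, 35.5), (140, 36.4), (150, 38.2), (160, 38.8), (170, 38.3)]
corner dir mod60 -19.523026358069714 0.20578540093373265 flats at +30
```

Two-view results:

| Item | Measurement |
|---|---|
| Table, board, mat (camera z, before bias correction) | about -1.5, +3.5, +1.8 mm; the 1.5 mm camera bias makes the board about 5 mm and the mat about 3 mm high |
| Nut circle, red bin side | (0.581, 0.2825) |
| Bush circle, blue bin side | (0.558, 0.1145) |
| Mat centre | (0.5695, 0.1985) |
| Mat yaw | -7.8° |
| Nut flats | about 10° |

The pulley goes first.

```bash
cat > act.py <<'E'
from meas import *
TH=np.radians(-7.8); C=np.array([.5697,.1985]); RM=np.array([[np.cos(TH),-np.sin(TH)],[np.sin(TH),np.cos(TH)]])
def slot(x,y): return C+RM@[x,y]
def quat(phi,flip=0):
    a=np.radians(phi+90+180*flip)/2; return np.array([np.cos(a),np.sin(a),0,0])
def best(p,phi):
    j6=r.read_state()['joint_positions'];o=[]
    for f in(0,1):
        s=r.solve_ik(p,quat(phi,f))
        if s is not None:o.append((np.abs(np.array(s)-j6).max(),f))
    return quat(phi,min(o)[1])
def pick(xy,z,phi,wide,force=40):
    q=best([*xy,.14],phi); command_gripper(wide); r.reach([*xy,.14],q)
    hit=r.move_straight([*xy,z+.02],speed=.15)
    hit=r.move_straight([*xy,z],speed=.06,max_force=8); s=r.read_state(); print('down',hit,s['eef_pos'].round(4))
    if hit: r.move_straight([*xy,s['eef_pos'][2]+.004],speed=.05)
    command_gripper(0.0,force); s=r.read_state(); print('grip',round(s['grip_width'],4),round(s['grip_force'],1))
    p=s['eef_pos']; r.move_straight([p[0],p[1],.15],speed=.15); s2=r.read_state(); print('lift',round(s2['grip_width'],4),'t',s2['time_s']); return p
def place(xy,z,phi,opening):
    q=best([*xy,.15],phi); r.reach([*xy,.15],q)
    r.move_straight([*xy,z+.015],speed=.15)
    hit=r.move_straight([*xy,z-.006],speed=.04,max_force=6); s=r.read_state(); print('placed',hit,s['eef_pos'].round(4))
    command_gripper(opening); p=s['eef_pos']; r.move_straight([*p[:2],.15],speed=.15); print('t',r.read_state()['time_s'])
E
python3 - <<'E'
from act import *
print(slot(0,85e-3),slot(0,-85e-3),slot(.08,0))
p=pick((.6045,-.3137),.028,90,.076)
im,d=snap('scene');a=im[130:250,100:300]
im,d=snap('top');b=im[100:300,260:460]
o=np.zeros((400,800,3),np.uint8);o[:240,:400]=cv2.resize(a,(400,240),interpolation=3);o[:,400:]=cv2.resize(b,(400,400),interpolation=3);save(o,'p1.png')
E
```

```text
[0.58123582 0.28271357] [0.55816418 0.11428643] [0.64895983 0.18764275]
down False [ 0.6043 -0.3136  0.0275]
grip 0.0581 42.9
lift 0.0585 t 4.6333
```

View pics/p1.png

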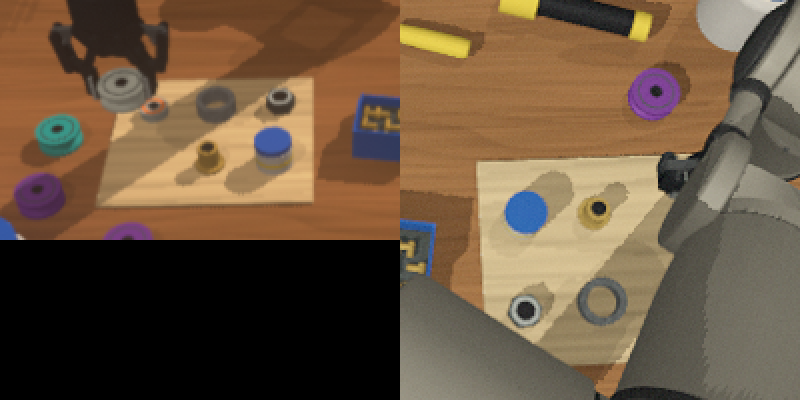

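The pulley is held level at about (122,88) in the left panel, and the other parts are undisturbed. Placing it now, then measuring where it landed.

Run:
```python
from act import *
place(C,.0255,82.2,.074)
print('start side step'); r.reach([.45,-.2,.25],quat(90,0))
for n in('top','scene'):
    im,d=snap(n); m=optics.camera_model(n)
    for o in objs(im,d,m,(.45,.8,.1,.3,.012)):print(n,o['c'],o['mean'],o['r'],o['zt'],o['px'])
    if n=='top': save(cv2.resize(im[160:300,80:290],(630,420),interpolation=3),'p2.png')
print(r.read_state()['time_s'])
```

```text
placed True [0.5702 0.1986 0.0264]
t 9.175
start side step
top (0.7974, 0.2522) [0.7866 0.2522] 0.0468 0.0389 [158. 133.]
top (0.5689, 0.1968) [0.5686 0.1966] 0.0302 0.0273 [180. 223.]
top (0.4747, 0.1998) [0.4745 0.2004] 0.0361 0.0379 [178. 263.]
scene (0.4792, 0.1998) [0.4784 0.2015] 0.0371 0.0368 [356. 174.]
scene (0.5762, 0.1982) [0.575  0.1978] 0.0314 0.0272 [359. 198.]
scene (0.7985, 0.253) [0.7885 0.2535] 0.0464 0.0385 [397. 259.]
12.6583
```

View pics/p2.png

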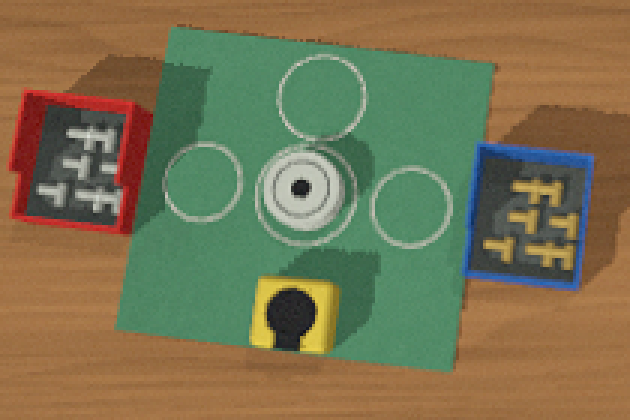

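The pulley is centred in the middle circle, measured (0.569, 0.197), and the tape measure is untouched. Next the bearing, closing along y the same way.

Run:
```python
from act import *
p=pick((.5028,-.3105),.030,90,.056,30)
place(C,p[2]+.022,82.2,.052)
q=pick((.6000,-.1345),.036,90,.068,30)
m=optics.camera_model('top'); im,d=snap('top')
for o in objs(im,d,m,(.52,.62,.15,.25,.012)):print(o['c'],o['mean'],o['r'],o['zt'],o['px'],o['n'])
save(cv2.resize(im[160:300,80:430],(800,320),interpolation=3),'p3.png')
```

```text
down False [ 0.5026 -0.3104  0.0295]
grip 0.0385 30.3
lift 0.0385 t 16.15
placed True [0.57   0.1986 0.0516]
t 20.2333
down False [ 0.5998 -0.1345  0.0356]
grip 0.0494 31.3
lift 0.0494 t 24.2083
(0.5672, 0.1973) [0.5669 0.1974] 0.0202 0.0405 [180. 223.] 518
```

View pics/p3.png

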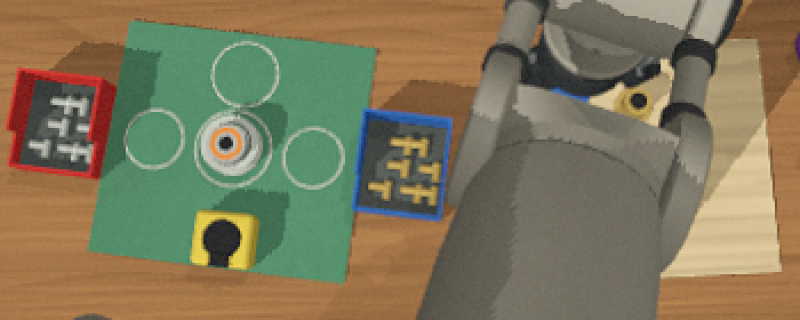

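The bearing sits on the pulley about 2 mm off centre (top camera: bearing 0.567, 0.197; pulley 0.569, 0.197), and the tin is gripped. Tin, nut and bush next.

Run:
```python
from act import *
place(slot(.08,0),.0336,82.2,.064)
p=pick((.4885,-.1316),.030,10,.056,40)
place(slot(0,.085),p[2]-.002,-7.8,.052)
p=pick((.6035,-.2208),.0365,0,.050,30)
place(slot(0,-.085),p[2]-.002,-7.8,.045)
r.reach([.40,-.2,.25],quat(90,0))
for n in('top','scene'):
    im,d=snap(n); m=optics.camera_model(n)
    for o in objs(im,d,m,(.45,.72,.08,.32,.012)):
        c=np.array(o['c']); print(n,c,'mat',(RM.T@(c-C)).round(4),o['r'],o['zt'],o['px'])
    for o in objs(im,d,m,(.45,.7,-.4,-.06,.013)):print(n,'board',o['c'],o['zt'])
    if n=='top': a=cv2.resize(im[155:295,75:285],(600,400),interpolation=3)
    else: b=cv2.resize(im[150:250,150:460],(600,194),interpolation=3)
save(np.vstack([a,b]),'p4.png'); print(r.read_state()['time_s'])
```

```text
placed True [0.6493 0.1878 0.0337]
t 27.9583
down False [ 0.4883 -0.1316  0.0297]
grip 0.0351 41.0
lift 0.035 t 32.0417
placed True [0.5815 0.2828 0.0281]
t 36.175
down False [ 0.6033 -0.2208  0.0361]
grip 0.0269 29.7
lift 0.0269 t 40.65
placed True [0.5585 0.1143 0.0341]
t 44.4167
top [0.6478 0.1864] mat [ 0.079  -0.0014] 0.0253 0.0447 [185. 189.]
top [0.5814 0.2807] mat [0.0004 0.083 ] 0.0203 0.0226 [146. 219.]
top [0.5672 0.197 ] mat [-0.0023 -0.0018] 0.0203 0.0404 [180. 223.]
top [0.5577 0.112 ] mat [-0.0001 -0.0873] 0.0137 0.0354 [216. 227.]
top [0.4758 0.2009] mat [-0.0934 -0.0104] 0.0345 0.0377 [178. 263.]
top board (0.498, -0.2224) 0.029
scene [0.4785 0.201 ] mat [-0.0907 -0.0099] 0.0355 0.037 [356. 174.]
scene [0.5645 0.1137] mat [ 0.0064 -0.0847] 0.0151 0.0348 [328. 195.]
scene [0.6181 0.1945] mat [0.0485 0.0026] 0.0626 0.0432 [360. 208.]
scene [0.5861 0.2833] mat [0.0047 0.0862] 0.0209 0.022 [390. 202.]
scene board (0.5011, -0.2217) 0.028
46.5833
```

View pics/p4.png

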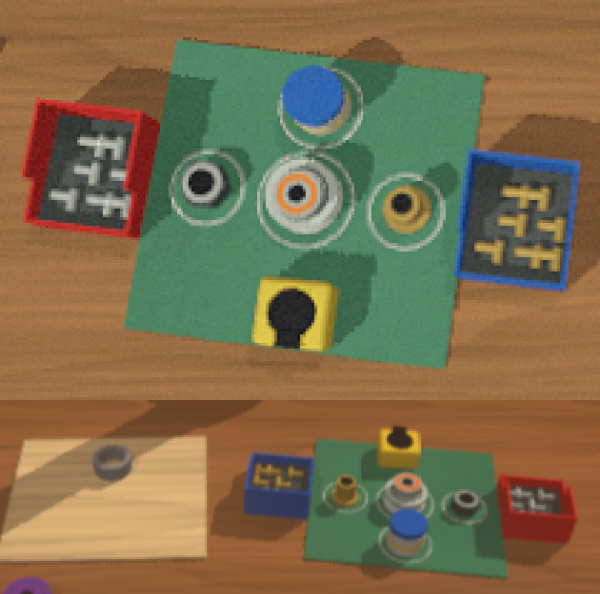

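All parts stand upright in their circles, within about 3 mm in the top view. The scene view shows up to 6 mm, which is its known x bias. The bearing is on the pulley, the tape roll and tape measure haven't moved, and the gripper is clear and open.

```bash
python3 -c "
from h import *
r.hold(0.5); print(r.finish_job())"
```

```text
the job is handed in; nothing more can be done
None
```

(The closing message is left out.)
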